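# Clamp the filled mould in the scraping jig and lock the fence

### The arm

A 7-joint arm with a two-finger parallel gripper is mounted at the origin on the work surface. World frame = base frame: x ahead of the robot, y to its left, z up, the work surface at z = 0. Lengths are in m, angles in rad, forces in N, time in s.
With the tool pointing down it reaches from about 0.4 to 0.85 m from the base axis. Payload 10.4 kg.
Tool frame: the origin (TCP) lies midway between the tips of the shut fingers; the grasp point (between the pads) lies 19 mm behind it; z points along the fingers, y is the line along which they close (so a half turn about z gives the same grasp; the last joint's range is limited). The gripper opens to 85 mm and grips with 20 to 120 N. Pads are 22 mm wide; open, the fingers measure 114 mm over their backs; the gripper's body (76 mm by 85 mm) begins 54 mm behind the grasp point. The pads swing forward as they close: fully open they stand 13 mm farther back than shut.
Start: joints at [-0.023, 0.332, -0.065, 1.46, 0.022, 1.35, -0.088], TCP at [0.625, 0, 0.231] pointing down, gripper open.
Joint ranges: [-2.6, 2.6], [-0.5, 2.12], [-1.47, 1.34], [0.16, 2.42], [-1.27, 4.41], [0.06, 2.06], [-2.6, 2.6]. Speed limits (rad/s): [2.22, 2.22, 2.79, 2.79, 3.14, 3.14, 3.14].

### API

Orientations are given as a unit quaternion [x, y, z, w].
In Python, from workcell import r, get_image, get_calibration, workorder gives the robot as it stands.
- The arm moves only by the tool step_arm, never from a script. Its argument "targets" is a list of rows, each a list of 3 entries, a list of its own where there are three numbers: the shift along the tool's x, y, z in units of 25 mm (1.0 is 25 mm), then the turn, a rotation vector about the tool's x, y, z in units of 6 degrees (1.0 is 6 degrees), then the opening, from 0 (shut) to 1 (fully open). A call has exactly 10 rows; each row is the pose to reach, as a shift and turn from the pose commanded when the call began, along the tool's axes at that moment; what a row does not reach only later rows make up. A row lasts 1/10 s, in which the tool goes at most 50 mm and 8.59 degrees, less where a joint would pass 70% of its speed; a pose out of reach is approached as far as the arm can. A call with a gripper value outside its range is refused whole. The fingers move at their own pace and stop on an object; the grip force is fixed at half the most. Time passes only in rows, so rows that repeat a pose let the fingers close, or fill a call up. It gives the time, the measured TCP pose, the force, the opening and the grip force at its end, in the units of the state.
- r.observe(): the state, without advancing time (a new reading comes with each control period).
- get_image(name): name is "scene" or "side" or "wrist"; returns the picture (384x512x3 uint8, blue, green, red); there is no depth.
- get_calibration(name): a dict with "vfov" (degrees; the focal length in pixels is half the picture's height over the tangent of half this angle, whatever the lens; pixels are square), "cx", "cy" (the principal point, pixels), "R" (3x3) and "t" (3): a world point X has camera coordinates R X + t. Camera axes: x right, y down, z forward; pixel columns grow to the right and rows downward; lengths in m; the calibration is good to about 2 mm. A picture is of the moment at which its call begins: read the wrist's pose just before it. get_calibration takes no time and is no camera call; for the wrist camera it gives the pose at the moment of the call.
- workorder.hand_in(): hands the job in; it is judged then, once.
The state is a dict: "clock": time; "qpos": joint angles; "dq": joint speeds; "effort": joint torques, N m; "tcp_pos": TCP position; "orientation": TCP orientation; "contact_force": force on the tool from outside, world axes, zero at the start; "ft_torque": the same for the moment, N m; "width": opening from 0.0 (shut) to 1.0 (fully open); "grasp_force": force on a finger pad.
Only numpy, scipy, OpenCV 4.12 (cv2) and the standard library are available. Lean on these libraries where they do the work, as an engineer would, in place of code of your own. Each camera call takes 0.05 s, during which the arm holds its last target. There are 200 camera calls.

### The job

Clamp the bonbon mould in the jig: slide the fence up until the mould is pushed square against the fixed jaw with no gap left, then lock the fence there with the push-push button and let go. Somebody may have left the lock on, and the button stands at the same height either way, so feel for it by pressing lightly; be gentle, with no more than about 25 N on the button, on the mould or against a locked fence. Leave the bowl and the jar alone.

Things in the scene. Friction and masses are not known exactly. Their poses are not given: they have to be found in the camera images.
- jig: White board 190 x 350 x 12 mm on the worktop, fixed. Origin: underside, near its middle; x across, y along it, z up; board top z = 12. A fixed steel jaw, 160 mm long (x), 30 high, stands across its +y end, inner face at y = +150. From the jaw towards -y: mould, fence, lock.
- fence: Sliding fence: aluminium bar 150 (x) x 16 (y) x 28 mm high on the board. Origin: underside of its middle; axes as the jig's. Slides only along the jig's y, from y = -38 to +72; its +y face, 8 mm ahead of the origin, meets the mould; mould seated, it is at y = +62. Unlocked: about 2 N to slide, 1 to 3 N more with the mould, stays where left. Locked: held fast up to about 25 N.
- mould: Loose flat bonbon mould, pale, 150 (x) x 80 (y) x 20 mm high, 0.24 to 0.4 kg, eight dark filled round cavities on top, lying on the board between fence and jaw, 2 to 11 mm from the jaw, slightly askew. Origin: centre of its underside; axes about as the jig's. Seated square against the jaw its centre is at y = +110 in the jig frame.
- lock: Lock housing, grey block 52 (x) x 60 (y) x 68 mm high, fixed on the board at jig x = 0, y = -115. Origin: centre of its underside. Has a hidden push-push plunger under the button. Each full press, over 14 mm down (hard stop at 16.5 mm), and release changes it over once: unlocked to locked or back. A slow full press takes 11 to 16 N, with short peaks to 22 N. Under 5 N nothing changes.
- button_top (a point): Centre of the top of the button, a black disc 32 mm across, 88 mm above the board, 20 above the housing. Pressed straight down; springs back to this height, locked or not. Its own spring is 0.6 to 1.5 N. Unlocked, the plunger is right under it: at once about 5 N more is needed. Locked, the plunger is held 6 to 7 mm lower: the button sinks that far under about 1 N, then turns stiff.
- bowl: White bowl, 110 mm across, 60 mm high, a bystander. Origin: centre of its underside.
- jar: Amber jar with a steel lid, 64 mm in diameter, 100 mm high, a bystander. Origin: centre of its underside.
- fence_post (a point): Point 58 mm above the board on the axis of the black square upright post on the fence's middle, to grip or push: 18 x 18 mm, reaching from 28 to 75 mm above the board. It moves with the fence; its axes are the fence's.
Things that resemble listed ones, but are neither listed nor needed, are in the scene too. Leave any green or orange look-alike of the mould alone.

How it is judged:
On the way, in this order (a step that is already met when the one before it is completed fails the run):
1. the fence has pushed the mould square against the fixed jaw (y of mould in the frame of jig above 0.108 m and angle between the x axis of mould and the x axis of jig, either way round below 0.03 rad and y of mould in the frame of fence below 0.0505 m), for 0.2 s.
2. the lock bears on the fence with the mould still clamped (y of mould in the frame of jig above 0.108 m and y of mould in the frame of fence below 0.0505 m and contact force between lock and fence above 10 N), for 0.2 s.
At the end, for the whole second after the job is handed in: The mould is within 2 mm of the fixed jaw and square to the jig within 0.03 rad, the fence is within 2.5 mm of the mould, the lock is on (its brake bears on the fence with more than 10 N), all at rest (all of step 2 and angle between the x axis of mould and the x axis of jig, either way round below 0.03 rad and linear speed of each of mould, fence below 0.01 m/s); the robot touches nothing.
It fails at once if the button pressed with more than 35 N (contact force between any of the fingers, the arm and lock above 35 N).
It fails at once if the fence forced against the locked brake with more than about 25 N (34 N in all with the brake's own 22 N at right angles) (contact force between lock and fence above 34 N).
It fails at once if the mould squeezed with more than 35 N (contact force between mould and fence above 35 N).
It fails at once if a bystander moved (distance of any of bowl, jar from where it was at the start of the episode above 0.02 m).
It also fails if it takes over 72 s, if anything falls off the work surface, if the arm or the gripper's body presses on something with over 40 N, if the wrist force passes 120 N, or if a joint passes its speed limit or range.

## Working session

There is one attempt and no reset: what is moved stays moved. The work goes in short steps, Python scripts to look and compute and a tool call to move; the robot and the scene stay as the last step left them, time stands still between calls to the robot, and variables do not carry over. Pictures are saved under pics/ and viewed, at most 10 in all, crops included, and the job is handed in when it is done.

Besides the shell and the picture viewer there is one more tool, called after "Emit:" as a command line: name --argument value ..., lists and objects as JSON in quotes. step_arm: Moves the arm, as the interface text tells. Its arguments: {"type":"object","properties":{"targets":{"type":"array","items":{"type":"array"}}},"required":["targets"]}

```bash
mkdir -p pics; cat > h.py <<'E'
import numpy as np,cv2
from workcell import r,get_image,get_calibration,workorder
from scipy.spatial.transform import Rotation as Ro
def ray(c,u,v):
    f=192/np.tan(np.radians(c['vfov'])/2);R=np.array(c['R']);t=np.array(c['t'])
    return -R.T@t,R.T@np.array([(u-c['cx'])/f,(v-c['cy'])/f,1])
def onz(c,u,v,z):
    o,d=ray(c,u,v);return o+d*(z-o[2])/d[2]
def proj(c,X):
    f=192/np.tan(np.radians(c['vfov'])/2);p=np.array(c['R'])@X+c['t'];return p[:2]/p[2]*f+[c['cx'],c['cy']]
E
python3 - <<'E'
from h import *
ims=[]
for n in ["scene","side","wrist"]:
    c=get_calibration(n);i=get_image(n);cv2.imwrite(f'pics/{n}0.png',i);print(n,c['vfov'],c['cx'],c['cy'],-np.array(c['R']).T@c['t'])
s=r.observe();print(s)
E
```

```text
scene 54.11368749779569 256.25744584328686 194.90903769320386 [1.2183855  0.03050524 1.06232956]
side 48.49974874190827 254.03557373171776 187.8898270960081 [ 0.34117615 -0.93640363  0.8415304 ]
wrist 71.0599426960882 251.59097198170147 190.30725630481513 [0.62449378 0.06950187 0.37310516]
{'clock': 0.15, 'qpos': array([-0.02261645,  0.33269029, -0.06466801,  1.46075778,  0.02160851,
        1.34989007, -0.08846596]), 'dq': array([-0.00130642, -0.00290833, -0.00022379,  0.0001357 ,  0.00057762,
       -0.001537  , -0.00037278]), 'effort': array([ 1.13752249e-03, -6.25829744e+01,  4.95374459e-02, -3.91853535e+01,
        1.63436425e-02,  7.44175835e-03, -2.63868424e-05]), 'tcp_pos': array([ 6.24715974e-01, -1.17185395e-05,  2.30716879e-01]), 'orientation': array([ 7.07092813e-01,  7.07120554e-01, -3.93465578e-04, -3.47747894e-04]), 'contact_force': array([ 0.05739229, -0.28547974, -0.16560162]), 'ft_torque': array([-0.00598268,  0.03507561, -0.03784296]), 'grasp_force': 0.0, 'width': 0.9984156390211355}
```

View pics/scene0.png

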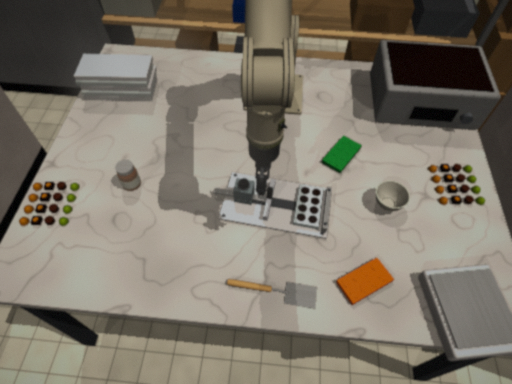

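View pics/side0.png

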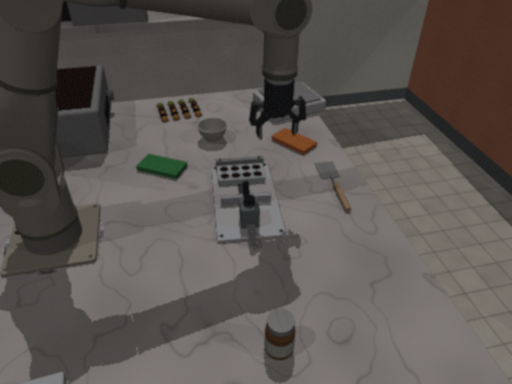

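View pics/wrist0.png

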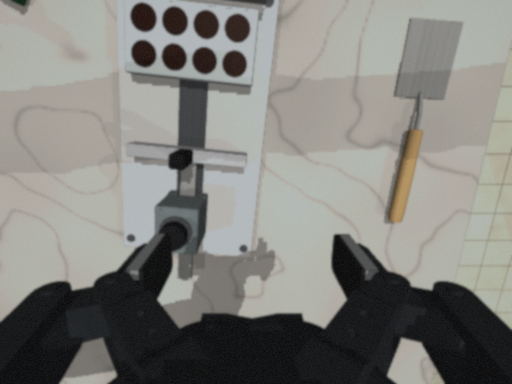

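The wrist view shows the jig upright: post top at about (180,158), button at (173,235), screws at (130,238) and (243,248). The jaw is along the top edge. In the scene view the bowl is at (391,197) and the jar at (127,175), both clear of the jig.

```bash
python3 - <<'E'
from h import *
c=get_calibration("wrist")
i=cv2.imread('pics/wrist0.png')
def p(n,u,v,z): print(n,np.round(onz(c,u,v,z),4))
for n,u,v,z in [("screwL",130,238,.012),("screwR",243,248,.012),("brdR",275,10,.012),("brdR2",257,240,.012),("brdL",119,60,.012),("brdL2",124,240,.012),("post",180,158,.087),("btn",173,235,.1),("mouldBL",127,72,.03),("mouldBR",250,84,.03)]: p(n,u,v,z)
cv2.imwrite('pics/w0c.png',cv2.resize(i[130:270,100:290],None,fx=4,fy=4,interpolation=cv2.INTER_CUBIC))
E
```

```text
screwL [ 0.4448 -0.1071  0.012 ]
screwR [ 0.6112 -0.1232  0.012 ]
brdR [0.6512 0.1861 0.012 ]
brdR2 [ 0.632  -0.1101  0.012 ]
brdL [0.461  0.1325 0.012 ]
brdL2 [ 0.4356 -0.1103  0.012 ]
post [0.5474 0.0235 0.087 ]
btn [ 0.5369 -0.0604  0.1   ]
mouldBL [0.4768 0.1164 0.03  ]
mouldBR [0.622  0.1032 0.03  ]
```

View pics/w0c.png

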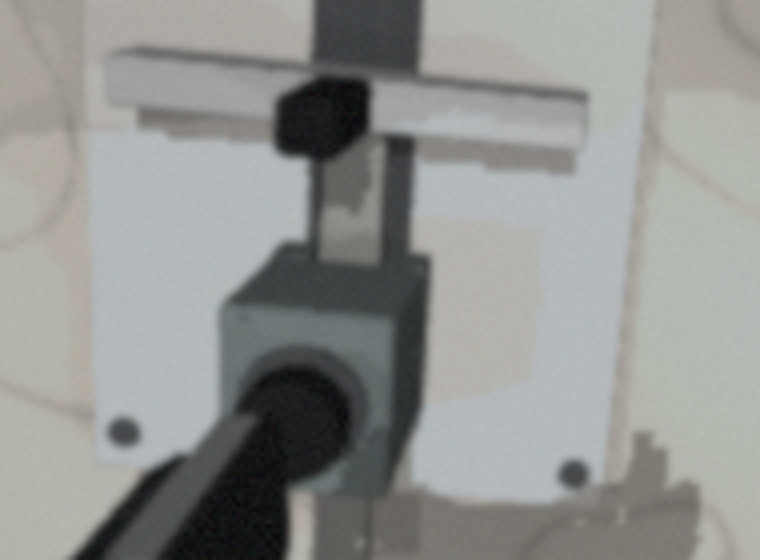

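Post top centre is at about (177,160) and button centre at (174.5,236). The jig is yawed about -5.4°, and the fence is near y=-32. I'll shut the fingers, turn to match the jig and go above the button.

Emit:
step_arm --targets '[[[-0.4,-0.6,0.3],[0,0,0.2],0],[[-0.9,-1.3,0.8],[0,0,0.4],0],[[-1.4,-2.0,1.4],[0,0,0.6],0],[[-1.9,-2.7,2.1],[0,0,0.8],0],[[-2.3,-3.2,2.8],[0,0,0.9],0],[[-2.44,-3.45,3.4],[0,0,0.9],0],[[-2.44,-3.45,3.8],[0,0,0.9],0],[[-2.44,-3.45,4.1],[0,0,0.9],0],[[-2.44,-3.45,4.2],[0,0,0.9],0],[[-2.44,-3.45,4.2],[0,0,0.9],0]]'

```text
clock: 1.15
tcp_pos: [0.5392, -0.0605, 0.1263]
orientation: [0.739, 0.673, 0.0, -0.0]
contact_force: [-0.3, -0.4, -0.0]
width: -0.001
grasp_force: 0.0
```

```bash
python3 - <<'E'
from h import *
c=get_calibration("wrist");i=get_image("wrist");cv2.imwrite('pics/w1.png',i)
s=r.observe();print(s['clock'],s['tcp_pos'],s['contact_force'],s['width'],proj(c,s['tcp_pos']))
j=get_image("side");cs=get_calibration("side");cv2.imwrite('pics/s1.png',cv2.resize(j[120:260,180:320],None,fx=4,fy=4))
print(proj(cs,s['tcp_pos']))
for n,X in [('btn',(.538,-.061,.1)),('post',(.543,.021,.087))]: print(n,proj(c,np.array(X)),proj(cs,np.array(X)))
E
```

```text
1.2 [ 0.53928418 -0.06059742  0.12661142] [ 0.66474316  0.91936491 -0.37824341] 0.0006193724178622141 [252.52028359 238.19121398]
[250.71810128 188.76976552]
btn [250.57563307 221.30970535] [250.31487823 196.55025468]
post [246.4009719   93.71977908] [245.73716707 182.19601212]
```

View pics/w1.png

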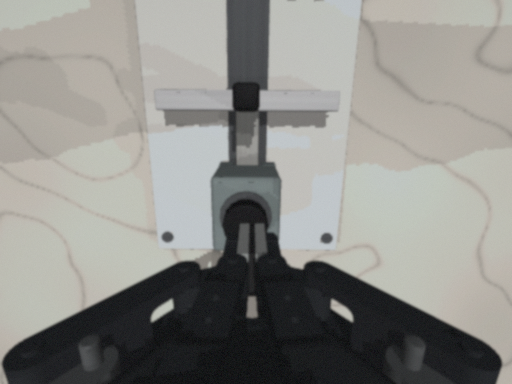

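View pics/s1.png

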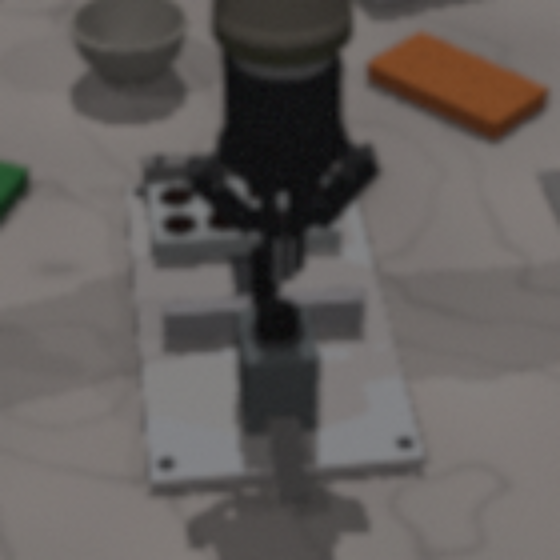

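The wrist view is aligned with the jig. The button centre is at about (247,217), so it lies some 4 mm to the left and ahead of the tool axis. The post is at (246,97). I'll correct for that and feel about 4 mm into the button.

Emit:
step_arm --targets '[[[0.1,-0.1,0.3],[0,0,0],0],[[0.16,-0.18,0.6],[0,0,0],0],[[0.16,-0.18,0.85],[0,0,0],0],[[0.16,-0.18,0.95],[0,0,0],0],[[0.16,-0.18,1.0],[0,0,0],0],[[0.16,-0.18,1.05],[0,0,0],0],[[0.16,-0.18,1.1],[0,0,0],0],[[0.16,-0.18,1.14],[0,0,0],0],[[0.16,-0.18,1.18],[0,0,0],0],[[0.16,-0.18,1.18],[0,0,0],0]]'

```text
clock: 2.25
tcp_pos: [0.5348, -0.0567, 0.0969]
orientation: [0.74, 0.673, 0.0, 0.0]
contact_force: [0.3, -0.5, 1.7]
width: -0.002
grasp_force: 0.4
```

Emit:
step_arm --targets '[[[0,0,0.02],[0,0,0],0],[[0,0,0.04],[0,0,0],0],[[0,0,0.06],[0,0,0],0],[[0,0,0.08],[0,0,0],0],[[0,0,0.08],[0,0,0],0],[[0,0,0.08],[0,0,0],0],[[0,0,0.08],[0,0,0],0],[[0,0,0.08],[0,0,0],0],[[0,0,0.08],[0,0,0],0],[[0,0,0.08],[0,0,0],0]]'

```text
clock: 3.25
tcp_pos: [0.5347, -0.0565, 0.0948]
orientation: [0.74, 0.673, 0.0, 0.0]
contact_force: [0.2, -1.1, 1.9]
width: 0.001
grasp_force: 0.5
```

Emit:
step_arm --targets '[[[0,0,0.03],[0,0,0],0],[[0,0,0.06],[0,0,0],0],[[0,0,0.09],[0,0,0],0],[[0,0,0.12],[0,0,0],0],[[0,0,0.14],[0,0,0],0],[[0,0,0.14],[0,0,0],0],[[0,0,0.14],[0,0,0],0],[[0,0,0.14],[0,0,0],0],[[0,0,0.14],[0,0,0],0],[[0,0,0.14],[0,0,0],0]]'

```text
clock: 4.25
tcp_pos: [0.5347, -0.0566, 0.0914]
orientation: [0.74, 0.673, 0.0, 0.0]
contact_force: [-0.4, -0.0, 4.0]
width: -0.003
grasp_force: 1.6
```

The button sank about 7 mm under under 2 N and then stiffened, so the lock is on. Next is a slow full press to unlock.

Emit:
step_arm --targets '[[[0,0,0.04],[0,0,0],0],[[0,0,0.08],[0,0,0],0],[[0,0,0.12],[0,0,0],0],[[0,0,0.16],[0,0,0],0],[[0,0,0.19],[0,0,0],0],[[0,0,0.22],[0,0,0],0],[[0,0,0.24],[0,0,0],0],[[0,0,0.26],[0,0,0],0],[[0,0,0.26],[0,0,0],0],[[0,0,0.26],[0,0,0],0]]'

```text
clock: 5.25
tcp_pos: [0.5348, -0.0566, 0.0858]
orientation: [0.74, 0.673, 0.0, 0.0]
contact_force: [-5.1, 0.3, 13.8]
width: -0.004
grasp_force: 6.7
```

Emit:
step_arm --targets '[[[0,0,0.01],[0,0,0],0],[[0,0,0.02],[0,0,0],0],[[0,0,0.03],[0,0,0],0],[[0,0,0.04],[0,0,0],0],[[0,0,0.05],[0,0,0],0],[[0,0,0.05],[0,0,0],0],[[0,0,0.05],[0,0,0],0],[[0,0,0.05],[0,0,0],0],[[0,0,0.05],[0,0,0],0],[[0,0,0.05],[0,0,0],0]]'

```text
clock: 6.25
tcp_pos: [0.5348, -0.0566, 0.0846]
orientation: [0.74, 0.673, 0.0, 0.0]
contact_force: [-4.7, -0.1, 14.0]
width: -0.003
grasp_force: 6.8
```

Now release fully, then feel again.

Emit:
step_arm --targets '[[[0,0,-0.1],[0,0,0],0],[[0,0,-0.3],[0,0,0],0],[[0,0,-0.6],[0,0,0],0],[[0,0,-0.9],[0,0,0],0],[[0,0,-0.9],[0,0,0],0],[[0,0,-0.75],[0,0,0],0],[[0,0,-0.65],[0,0,0],0],[[0,0,-0.58],[0,0,0],0],[[0,0,-0.55],[0,0,0],0],[[0,0,-0.55],[0,0,0],0]]'

```text
clock: 7.25
tcp_pos: [0.5344, -0.0565, 0.0971]
orientation: [0.74, 0.673, -0.0, -0.0]
contact_force: [-2.3, 0.2, 6.4]
width: -0.001
grasp_force: 3.2
```

The button is stiff at once now (6.4 N at 3 mm), so the lock is off. I'll go behind the post, between the housing and the fence, with the fingers shut.

Emit:
step_arm --targets '[[[0,0,-0.4],[0,0,0],0],[[0,0,-0.7],[0,0,0],0],[[0.6,0,-0.7],[0,0,0],0],[[1.2,0,-0.7],[0,0,0],0],[[1.8,0,-0.7],[0,0,0],0],[[1.96,0,-0.7],[0,0,0],0],[[1.96,0,-0.7],[0,0,0],0],[[1.96,0,-0.7],[0,0,0],0],[[1.96,0,-0.7],[0,0,0],0],[[1.96,0,-0.7],[0,0,0],0]]'

```text
clock: 8.25
tcp_pos: [0.5392, -0.0085, 0.1148]
orientation: [0.74, 0.673, -0.0, 0.0]
contact_force: [-1.2, 0.4, -0.3]
width: -0.0
grasp_force: 0.0
```

```bash
python3 - <<'E'
from h import *
c=get_calibration("wrist");i=get_image("wrist");cv2.imwrite('pics/w2.png',i)
s=r.observe();print(s['clock'],s['tcp_pos'],s['contact_force'],proj(c,s['tcp_pos']))
t=s['tcp_pos'];Rt=Ro.from_quat(s['orientation']).as_matrix()
for u,v in [(246,97)]: pass
for d in (0,.01,.02,.03): print(d,proj(c,t+Rt@[d,0,t[2]-.087]))
E
```

```text
8.3 [ 0.53926125 -0.00832232  0.11482159] [ 0.50342139  0.25688316 -0.00655028] [252.29295667 237.64111666]
0 [252.21725986 219.45832651]
0.01 [252.23357718 205.54666841]
0.02 [252.25040082 191.20333051]
0.03 [252.26775473 176.40790359]
```

View pics/w2.png

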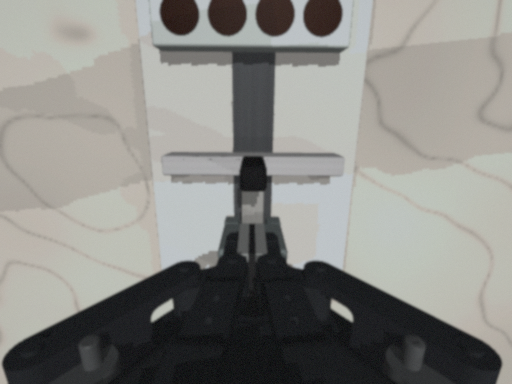

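The post's lower edge is at row 191, which puts its near face about 20 mm ahead of the TCP, and sideways it is centred (col 252). Next I lower and begin pushing.

Emit:
step_arm --targets '[[[0,0,0.4],[0,0,0],0],[[0,0,0.9],[0,0,0],0],[[0,0,1.4],[0,0,0],0],[[0,0,1.8],[0,0,0],0],[[0,0,2.0],[0,0,0],0],[[0.2,0,2.0],[0,0,0],0],[[0.35,0,2.0],[0,0,0],0],[[0.5,0,2.0],[0,0,0],0],[[0.7,0,2.0],[0,0,0],0],[[0.9,0,2.0],[0,0,0],0]]'

```text
clock: 9.3
tcp_pos: [0.5416, 0.0147, 0.065]
orientation: [0.74, 0.673, 0.0, 0.0]
contact_force: [-0.0, -2.9, -1.6]
width: -0.001
grasp_force: 1.4
```

Contact at 2.9 N, so the fence is free and sliding. Keep going.

Emit:
step_arm --targets '[[[0.25,0,0],[0,0,0],0],[[0.55,0,0],[0,0,0],0],[[0.85,0,0],[0,0,0],0],[[1.15,0,0],[0,0,0],0],[[1.45,0,0],[0,0,0],0],[[1.75,0,0],[0,0,0],0],[[2.05,0,0],[0,0,0],0],[[2.3,0,0],[0,0,0],0],[[2.45,0,0],[0,0,0],0],[[2.5,0,0],[0,0,0],0]]'

```text
clock: 10.3
tcp_pos: [0.5471, 0.0776, 0.0648]
orientation: [0.739, 0.673, 0.0, -0.0]
contact_force: [0.4, -1.2, 1.3]
width: -0.002
grasp_force: 1.0
```

```bash
python3 - <<'E'
from h import *
c=get_calibration("wrist");i=get_image("wrist");cv2.imwrite('pics/w3.png',i)
s=r.observe();print(s['clock'],s['tcp_pos'],s['contact_force'])
E
```

```text
10.35 [0.54706013 0.07755774 0.06475638] [ 0.38991446  0.34751205 -0.00464186]
```

View pics/w3.png

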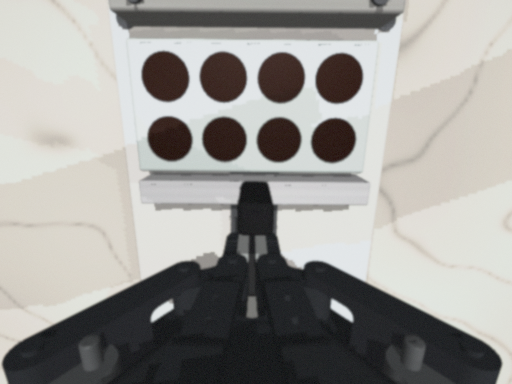

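The mould nearly touches the fence (gap row about 174). The gap to the jaw, at rows 27–40, is still open. Creeping on.

Emit:
step_arm --targets '[[[0.06,0,0],[0,0,0],0],[[0.12,0,0],[0,0,0],0],[[0.18,0,0],[0,0,0],0],[[0.24,0,0],[0,0,0],0],[[0.3,0,0],[0,0,0],0],[[0.36,0,0],[0,0,0],0],[[0.42,0,0],[0,0,0],0],[[0.48,0,0],[0,0,0],0],[[0.54,0,0],[0,0,0],0],[[0.6,0,0],[0,0,0],0]]'

```text
clock: 11.35
tcp_pos: [0.5485, 0.0919, 0.0647]
orientation: [0.74, 0.673, -0.0, -0.0]
contact_force: [-2.8, -2.3, -0.4]
width: 0.005
grasp_force: 1.8
```

Emit:
step_arm --targets '[[[0.02,0,0],[0,0,0],0],[[0.04,0,0],[0,0,0],0],[[0.06,0,0],[0,0,0],0],[[0.08,0,0],[0,0,0],0],[[0.1,0,0],[0,0,0],0],[[0.12,0,0],[0,0,0],0],[[0.14,0,0],[0,0,0],0],[[0.16,0,0],[0,0,0],0],[[0.18,0,0],[0,0,0],0],[[0.2,0,0],[0,0,0],0]]'

```text
clock: 12.35
tcp_pos: [0.5485, 0.0921, 0.0647]
orientation: [0.741, 0.672, -0.003, 0.001]
contact_force: [-8.3, -18.9, 7.9]
width: -0.002
grasp_force: 10.0
```

Blocked at about 19 N. Ease off a little and look.

Emit:
step_arm --targets '[[[-0.05,0,0],[0,0,0],0],[[-0.1,0,0],[0,0,0],0],[[-0.14,0,0],[0,0,0],0],[[-0.14,0,0],[0,0,0],0],[[-0.14,0,0],[0,0,0],0],[[-0.14,0,0],[0,0,0],0],[[-0.14,0,0],[0,0,0],0],[[-0.14,0,0],[0,0,0],0],[[-0.14,0,0],[0,0,0],0],[[-0.14,0,0],[0,0,0],0]]'

```text
clock: 13.35
tcp_pos: [0.5485, 0.0921, 0.0647]
orientation: [0.74, 0.673, -0.001, 0.0]
contact_force: [-3.7, -7.4, 2.0]
width: 0.002
grasp_force: 3.9
```

```bash
python3 - <<'E'
from h import *
c=get_calibration("wrist");i=get_image("wrist")
s=r.observe();t=s['tcp_pos'];print(s['clock'],t,s['contact_force'])
Rt=Ro.from_quat(s['orientation']).as_matrix()
cv2.imwrite('pics/w4.png',cv2.resize(i[0:215,90:410],None,fx=2.5,fy=2.5,interpolation=cv2.INTER_CUBIC))
g=cv2.cvtColor(i,cv2.COLOR_BGR2GRAY)
# edge rows (gradient peaks) along columns
for u in (160,200,320,350):
    d=np.diff(g[:,u-2:u+3].mean(1));print(u,[(v,int(d[v])) for v in np.where(abs(d)>9)[0] if v<220])
E
```

```text
13.4 [0.54851638 0.09208501 0.06467974] [-3.75314039 -7.79473959  2.44580205]
160 [(np.int64(8), -13), (np.int64(14), 10), (np.int64(37), -15), (np.int64(38), -19), (np.int64(39), -22), (np.int64(40), -22), (np.int64(41), -16), (np.int64(44), 12), (np.int64(45), 28), (np.int64(46), 29), (np.int64(47), 15), (np.int64(50), 19), (np.int64(51), 23), (np.int64(52), 9), (np.int64(56), -11), (np.int64(57), -40), (np.int64(58), -63), (np.int64(59), -51), (np.int64(60), -15), (np.int64(105), 27), (np.int64(106), 52), (np.int64(107), 57), (np.int64(108), 33), (np.int64(122), -20), (np.int64(123), -47), (np.int64(124), -54), (np.int64(125), -38), (np.int64(126), -19), (np.int64(161), 14), (np.int64(162), 31), (np.int64(163), 40), (np.int64(164), 40), (np.int64(165), 26), (np.int64(166), 13), (np.int64(174), -14), (np.int64(175), -29), (np.int64(176), -26), (np.int64(179), 19), (np.int64(180), 25), (np.int64(181), 14), (np.int64(201), -9), (np.int64(202), -18), (np.int64(203), -15), (np.int64(207), 11), (np.int64(208), 28), (np.int64(209), 25)]
200 [(np.int64(7), -9), (np.int64(8), -21), (np.int
[... 2397 characters left out ...]
.int64(62), -50), (np.int64(63), -33), (np.int64(64), -14), (np.int64(102), 18), (np.int64(103), 31), (np.int64(104), 42), (np.int64(105), 42), (np.int64(106), 29), (np.int64(107), 13), (np.int64(128), -19), (np.int64(129), -34), (np.int64(130), -35), (np.int64(131), -29), (np.int64(132), -24), (np.int64(133), -16), (np.int64(134), -11), (np.int64(154), 10), (np.int64(155), 16), (np.int64(156), 19), (np.int64(157), 24), (np.int64(158), 27), (np.int64(159), 26), (np.int64(160), 19), (np.int64(161), 12), (np.int64(175), -14), (np.int64(176), -25), (np.int64(177), -27), (np.int64(178), -10), (np.int64(180), 17), (np.int64(181), 27), (np.int64(182), 20), (np.int64(203), -9), (np.int64(205), 16)]
```

View pics/w4.png

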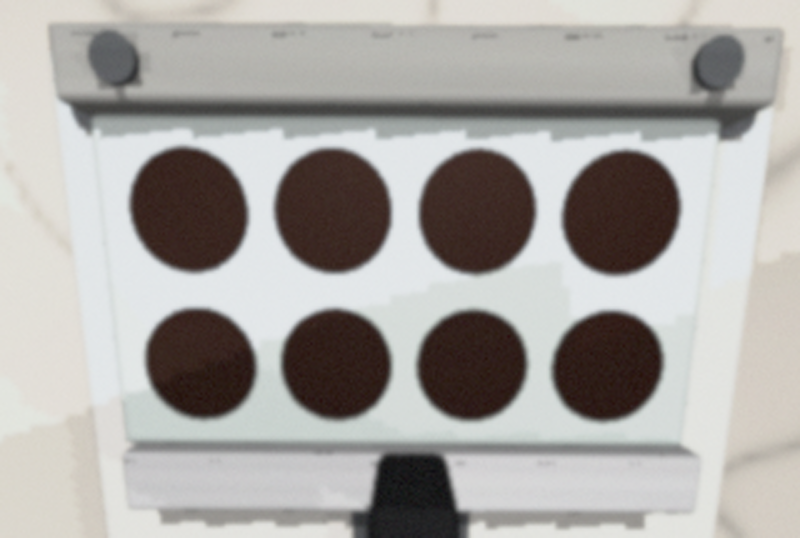

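The mould's far edge runs along the jaw shadow (about row 118 of the crop at both ends) and the fence lies flush with the near edge, so it is seated and square. Back off, rise and return above the button.

Emit:
step_arm --targets '[[[-0.3,0,0],[0,0,0],0],[[-0.5,0,-0.1],[0,0,0],0],[[-0.5,0,-1.0],[0,0,0],0],[[-0.6,0,-2.0],[0,0,0],0],[[-1.2,0,-2.4],[0,0,0],0],[[-2.6,0,-2.4],[0,0,0],0],[[-4.2,0,-2.4],[0,0,0],0],[[-5.6,0,-2.4],[0,0,0],0],[[-6.03,0,-2.4],[0,0,0],0],[[-6.03,0,-2.4],[0,0,0],0]]'

```text
clock: 14.4
tcp_pos: [0.5343, -0.0594, 0.1247]
orientation: [0.741, 0.672, -0.0, 0.0]
contact_force: [0.3, 0.9, -0.2]
width: 0.002
grasp_force: 0.0
```

Emit:
step_arm --targets '[[[0.1,0,0.4],[0,0,0],0],[[0.1,0,0.75],[0,0,0],0],[[0.1,0,0.9],[0,0,0],0],[[0.1,0,0.95],[0,0,0],0],[[0.1,0,1.0],[0,0,0],0],[[0.1,0,1.03],[0,0,0],0],[[0.1,0,1.06],[0,0,0],0],[[0.1,0,1.09],[0,0,0],0],[[0.1,0,1.11],[0,0,0],0],[[0.1,0,1.11],[0,0,0],0]]'

```text
clock: 15.4
tcp_pos: [0.5351, -0.0538, 0.0977]
orientation: [0.739, 0.673, 0.0, -0.0]
contact_force: [-3.7, 1.3, 6.1]
width: -0.001
grasp_force: 2.7
```

Still unlocked (6 N at once). Now a slow full press.

Emit:
step_arm --targets '[[[0,0,0.04],[0,0,0],0],[[0,0,0.08],[0,0,0],0],[[0,0,0.12],[0,0,0],0],[[0,0,0.16],[0,0,0],0],[[0,0,0.2],[0,0,0],0],[[0,0,0.24],[0,0,0],0],[[0,0,0.28],[0,0,0],0],[[0,0,0.32],[0,0,0],0],[[0,0,0.36],[0,0,0],0],[[0,0,0.4],[0,0,0],0]]'

```text
clock: 16.4
tcp_pos: [0.5352, -0.0538, 0.0884]
orientation: [0.74, 0.673, 0.001, 0.0]
contact_force: [-6.6, 2.5, 13.5]
width: -0.002
grasp_force: 7.2
```

Emit:
step_arm --targets '[[[0,0,0.03],[0,0,0],0],[[0,0,0.06],[0,0,0],0],[[0,0,0.08],[0,0,0],0],[[0,0,0.1],[0,0,0],0],[[0,0,0.12],[0,0,0],0],[[0,0,0.14],[0,0,0],0],[[0,0,0.15],[0,0,0],0],[[0,0,0.15],[0,0,0],0],[[0,0,0.15],[0,0,0],0],[[0,0,0.15],[0,0,0],0]]'

```text
clock: 17.4
tcp_pos: [0.5351, -0.0538, 0.0847]
orientation: [0.74, 0.673, 0.0, 0.0]
contact_force: [-5.6, 2.4, 13.0]
width: -0.001
grasp_force: 6.8
```

Release, then feel about 5 mm in.

Emit:
step_arm --targets '[[[0,0,-0.1],[0,0,0],0],[[0,0,-0.3],[0,0,0],0],[[0,0,-0.6],[0,0,0],0],[[0,0,-0.9],[0,0,0],0],[[0,0,-0.9],[0,0,0],0],[[0,0,-0.75],[0,0,0],0],[[0,0,-0.65],[0,0,0],0],[[0,0,-0.58],[0,0,0],0],[[0,0,-0.53],[0,0,0],0],[[0,0,-0.5],[0,0,0],0]]'

```text
clock: 18.4
tcp_pos: [0.5347, -0.0544, 0.0955]
orientation: [0.74, 0.673, -0.0, -0.0]
contact_force: [-0.3, -0.8, 0.9]
width: 0.001
grasp_force: 0.5
```

The button sinks 4.5 mm under about 1 N, so the fence is locked. Retreat upwards and check the clamp with one last look.

Emit:
step_arm --targets '[[[0,0,-0.5],[0,0,0],0],[[0,0,-1.2],[0,0,0],0],[[0,0,-2.0],[0,0,0],0],[[0.6,0,-3.0],[0,0,0],0],[[1.2,0,-4.0],[0,0,0],0],[[1.8,0,-4.0],[0,0,0],0],[[2.4,0,-4.0],[0,0,0],0],[[2.6,0,-4.0],[0,0,0],0],[[2.6,0,-4.0],[0,0,0],0],[[2.6,0,-4.0],[0,0,0],0]]'

```text
clock: 19.4
tcp_pos: [0.5406, 0.0097, 0.1951]
orientation: [0.74, 0.673, -0.001, -0.0]
contact_force: [0.4, -0.2, -0.1]
width: -0.004
grasp_force: 0.0
```

```bash
python3 - <<'E'
from h import *
i=get_image("wrist");cv2.imwrite('pics/w5.png',i);print(r.observe()['contact_force'])
E
```

```text
[ 0.79061641 -0.70006025 -0.50859568]
```

View pics/w5.png

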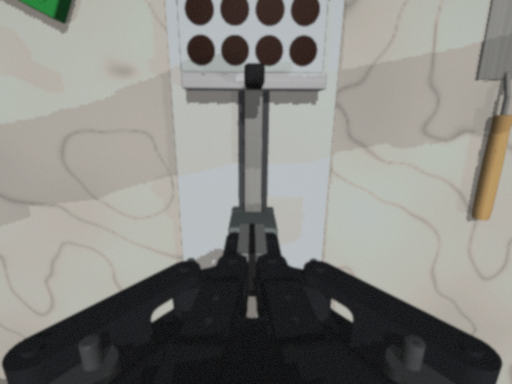

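The fence at row 80 is still flush with the mould's near edge at row 72, and the tool is clear of everything. Handing in.

```bash
python3 -c "
from h import *
print(workorder.hand_in())"
```

```text
the job is handed in; nothing more can be done
None
```

The job is handed in with no verdict shown: the lock had been left on, so I unlocked it, pushed the mould square against the jaw (about 20 N peak reading), locked the fence again and checked it by feel; the arm is clear of everything.

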